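Fetch the mould insert from behind the tall tooling

TASK

Move the collet chuck, the square riser block and the test mandrel out of the storage nest and stand them on the black rubber mat, then take the low mould insert from behind them and seat it in the round recess on top of the rotary stage, and only then stand each of the three tall pieces back on the very spot in the nest where it stood. Drop or topple nothing, leave everything released and upright, and do not disturb the bottle, the blue bin or the screwdriver.

Things in the scene. Friction and masses are not known exactly. Their poses are not given: they have to be found in the camera images.
- nest: fixed storage nest: black steel deck 190 (x) by 210 (y) mm, top 10 mm above its origin (centre of underside), with a fence 8 mm thick, 28 mm high along its far (+x) edge. Flush grey round pads mark places: tall pieces near (x,y) = (-28,0), (17,62), (17,-62) mm in its axes, which piece on which pad varies, a few mm off centre; insert near (35,0). Yaw up to 0.25 rad
- chuck: collet chuck, steel, loose, stands upright in the nest, round, 110 mm high, about 0.6 kg: foot flange 50 mm diameter and 16 mm high, waist 36 mm diameter, and a dark clamping nut 44 mm diameter from 68 to 110 mm height with a black bore on top; grip by the nut. Origin: centre of its underside, z up
- riser: square riser block, aluminium, loose, stands upright in the nest, 44 x 44 x 116 mm high a piece of slotted profile with a dark groove down each side and a dark cross on top, about 0.55 kg; faces across its own x and y. Origin: centre of its underside, z up. Starts within 0.2 rad of the nest's yaw
- mandrel: test mandrel, steel, loose, stands upright in the nest: plain slender column 28 mm diameter rising to 116 mm height from a round foot 54 mm diameter and 14 mm high, about 0.5 kg. Origin: centre of its underside, z up
- insert: mould insert, steel, loose, the only low piece in the nest, hemmed in by the three tall ones and the fence: round flange 52 mm diameter and 12 mm high, with a boss 34 mm diameter from 12 to 36 mm height (grip it there), slightly domed top at 39.5 mm; about 0.25 kg. Origin: centre of its underside, z up
- mat: fixed black rubber mat, the side area, 260 (its x) by 130 (its y) by 4 mm thick, on the table, beside the nest, the stage being beside its other flank (left or right changes). Origin: centre of its underside; top face 4 mm above
- stage: fixed low rotary stage, aluminium, round, 100 mm diameter, 34 mm high, with a shallow round recess in its top, 76 mm diameter, floor 30 mm above the table (rim 4 mm higher); the insert's 52 mm flange sits flat on that floor. Origin: centre of its underside
- bottle: bystander: white plastic bottle with black cap, 56 mm diameter, 130 mm high, standing beyond the nest. Origin: centre of its underside
- bin: bystander: open blue plastic bin 80 x 110 x 60 mm high, beyond the nest. Origin: centre of its underside
- screwdriver: bystander: screwdriver with orange handle, 180 mm long, lying on the table beyond the nest along its own x. Origin: centre of its length, on the table
Things that resemble listed ones, but are neither listed nor needed, are in the scene too. What is shaped like the insert but turquoise is not meant.

How it is judged:
By the outcome, as a careful person would: the job done as asked, in the order asked, and still so for the second after the job is handed in, with the robot touching nothing.
It also fails if it takes over 144 s, if anything falls off the work surface, if the arm or the gripper's body presses on something with over 40 N, if the wrist force passes 120 N, or if a joint passes its speed limit or range.

ROBOT

A 6-joint arm with a two-finger parallel gripper is mounted at the origin on the work surface. World frame = base frame: x ahead of the robot, y to its left, z up, the work surface at z = 0. Lengths are in m, angles in rad, forces in N, time in s.
With the tool pointing down it reaches from about 0.35 to 0.775 m from the base axis. Payload 7.3 kg.
Tool frame: the origin (TCP) lies on the mounting face of the last link; the fingertips stand 178 mm ahead of it and the grasp point (between the pads) lies 159 mm ahead of it (robot.grip_depth is the distance from the TCP to the grasp point, in m); z points along the fingers, y is the line along which they close (so a half turn about z gives the same grasp; the last joint's range is limited). The gripper opens to 92 mm and grips with 3 to 60 N. Pads are 19 mm wide; open, the fingers measure 130 mm over their backs; the gripper's body (75 mm by 190 mm) begins 47 mm behind the grasp point.
Start: joints at [-1.342, 0.342, 1.524, -0, 1.275, -0.146], TCP at [0.192, -0.489, 0.405] pointing down, gripper open.
Joint ranges: [-2.53, 2.53], [-0.77, 2.02], [0.04, 2.7], [-1, 4.14], [0.28, 2.66], [-3.11, 3.11]. Speed limits (rad/s): [2.57, 2.57, 3.14, 3.14, 3.14, 3.14].

INTERFACE

Orientations are given as [roll, pitch, yaw] about the fixed x, y, z axes, in that order (R = Rz(yaw) Ry(pitch) Rx(roll)).
In Python, from cell import observe, cams, robot, models gives the robot as it stands.
- The arm moves only by the shell command python3 -m jog 'ROWS' [FORCE]. ROWS is JSON, a list of rows, each a list of 3 entries, a list of its own where there are three numbers: the shift along the tool's x, y, z each as a share of 0.4 m, from -1 to 1, then the turn about the tool's z as a share of pi rad, from -1 to 1, then the closure, from 0 (fully open) to 1 (shut). In form: [[[x, y, z], turn, jaw], ...]. A call has 1 to 12 rows; each row is the pose to reach, as a shift and turn from the pose commanded when the call began, along the tool's axes at that moment, turning the shorter way round; what a row does not reach only later rows make up. A row lasts 1/8 s, in which the tool goes at most 62.5 mm and 10.7 degrees, less where a joint would pass 70% of its speed; a pose out of reach is approached as far as the arm can. A call with a number of a shift or a turn outside -1 to 1 is refused whole. A call with a gripper value outside its range is refused whole. The fingers move at their own pace and stop on an object; FORCE is the grip in N (left out, the last holds). Time passes only in rows, so rows that repeat a pose let the fingers close. It gives the time, the measured TCP pose, the force, the opening and the grip force at its end, in the units of the state.
- observe(): the state, without advancing time (a new reading comes with each control period).
- cams.read_camera(name): name is "side" or "top" or "wrist"; returns the picture (400x640x3 uint8, red, green, blue); there is no depth.
- cams.camera_model(name): a dict with "camera_matrix" (3x3 intrinsics, pixels), "pose" (4x4, takes a point from camera to world coordinates). Camera axes: x right, y down, z forward; pixel columns grow to the right and rows downward; lengths in m; the calibration is good to about 2 mm. A picture is of the moment at which its call begins: read the wrist's pose just before it. camera_model takes no time and is no camera call; for the wrist camera it gives the pose at the moment of the call.
- robot.hand_in(): hands the job in; it is judged then, once.
Trained networks look in the newest picture that a camera, given by its name, has taken for a name from the list of things; names that differ only in an ending like _2 or _b are one class to them, and where a whole thing is asked for, a point or a joint stands for the part that bears it (a point fixed in the world has none). Each returns a list of dicts, best first, with "confidence" (0 to 1); they miss things now and then, are a little off and sometimes report something else, mostly with a low value. They report only what shows in the picture. A call takes as long as a camera call. They do not tell look-alikes from the thing itself.
- models.find_in(target, camera): "position" ([x, y, z] in m, in world coordinates, good to about 4 mm: the middle of the surface that is visible of it).
- models.pinpoint(target, camera): "position" ([x, y, z] in m, in world coordinates, good to about 4 mm: a listed point, or the origin of a listed thing).
The state is a dict: "time": time; "qpos": joint angles; "qvel": joint speeds; "joint_efforts": joint torques, N m; "tool_pos": TCP position; "tool_rot": TCP orientation; "contact_force": force on the tool from outside, world axes, zero at the start; "torque": the same for the moment, N m; "opening": finger opening in m; "grip_force": force on a finger pad.
Only numpy, scipy, OpenCV 4.12 (cv2) and the standard library are available. Lean on these libraries where they do the work, as an engineer would, in place of code of your own. Each camera call takes 0.05 s, during which the arm holds its last target. There are 200 camera calls.

## Working session

There is one attempt and no reset: what is moved stays moved. The work goes in short steps, Python scripts to look and compute and a shell command to move; the robot and the scene stay as the last step left them, time stands still between calls to the robot, and variables do not carry over. Pictures are saved under pics/ and viewed, at most 14 in all, crops included, and the job is handed in when it is done.

```bash
ls; mkdir -p pics; cat > h.py <<'E'
import numpy as np, cv2
from cell import observe, cams, robot, models
def snap(cam,name):
    im=cams.read_camera(cam); cv2.imwrite(f'pics/{name}.png',im[:,:,::-1].copy()); return im
def proj(cam,p):
    m=cams.camera_model(cam);T=np.linalg.inv(m['pose']);c=T[:3,:3]@np.array(p)+T[:3,3];u=m['camera_matrix']@c;return u[:2]/u[2]
def unproj(cam,u,v,z):
    m=cams.camera_model(cam);d=m['pose'][:3,:3]@np.linalg.inv(m['camera_matrix'])@[u,v,1];o=m['pose'][:3,3];return o+d*(z-o[2])/d[2]
E
python3 - <<'E'
from h import *
s=observe();print(s)
for c in('top','side'):
    snap(c,c+'0')
    print(c,cams.camera_model(c)['pose'].round(3).tolist(),cams.camera_model(c)['camera_matrix'].round(1).tolist())
    for t in 'nest chuck riser mandrel insert mat stage bottle bin screwdriver'.split():
        print(t,[(np.round(d['position'],3).tolist(),round(d['confidence'],2),proj(c,d['position']).round().tolist()) for d in models.pinpoint(t,c)])
E
```

```text
pics
{'time': 0.0, 'qpos': array([-1.34204006e+00,  3.42707865e-01,  1.52501861e+00, -1.39919491e-05,
        1.27539545e+00, -1.46023170e-01]), 'qvel': array([-0.00098634, -0.00053772, -0.00062294, -0.00016304,  0.00150974,
       -0.00058587]), 'joint_efforts': array([ 7.40061532e-04, -4.31245816e+01, -2.44218886e+01,  7.17497477e-02,
        5.57788624e-02, -1.62716506e-04]), 'tool_pos': array([ 0.19216125, -0.48841974,  0.40405191]), 'tool_rot': array([-3.14007771e+00, -2.09279760e-04,  3.74783361e-01]), 'contact_force': array([ 0.08128343, -1.11859188,  0.35859297]), 'torque': array([ 0.02999205,  0.0024602 , -0.0331406 ]), 'grip_force': 0.0, 'opening': 0.09227585276404657}
top [[0.009, -0.994, 0.111, 0.553], [-1.0, -0.008, 0.009, 0.002], [-0.008, -0.111, -0.994, 0.801], [0.0, 0.0, 0.0, 1.0]] [[372.7, 0.0, 309.5], [0.0, 372.7, 204.4], [0.0, 0.0, 1.0]]
nest [([0.545, -0.006, -0.001], 0.87, [317.0, 250.0]), ([0.584, -0.005, 0.011], 0.74, [316.0, 231.0]), ([0.756, 0.178, -0.003], 0.68, [234.0, 153.0]), ([0.552, 0.058, 0.01], 0.28, [287.0, 246.0])]
chuck [([0.578, -0.064, 0.008], 0.
[... 542 characters left out ...]
66], [-0.643, 0.441, -0.626, 0.545], [-0.004, -0.819, -0.574, 0.575], [0.0, 0.0, 0.0, 1.0]] [[454.6, 0.0, 320.1], [0.0, 454.6, 201.6], [0.0, 0.0, 1.0]]
nest [([0.54, -0.006, -0.0], 0.93, [357.0, 249.0])]
chuck [([0.574, -0.064, 0.012], 0.7, [361.0, 223.0])]
riser [([0.523, -0.005, 0.014], 0.73, [364.0, 248.0])]
mandrel [([0.552, 0.057, 0.005], 0.56, [331.0, 262.0])]
insert [([0.585, -0.003, 0.013], 0.84, [338.0, 235.0]), ([0.505, -0.192, 0.006], 0.56, [422.0, 209.0]), ([0.576, -0.068, 0.012], 0.26, [361.0, 221.0])]
mat [([0.52, 0.306, -0.003], 0.76, [242.0, 364.0])]
stage []
bottle [([0.75, 0.171, 0.003], 0.94, [213.0, 248.0])]
bin [([0.779, 0.019, -0.0], 0.6, [260.0, 208.0])]
screwdriver []
```

```bash
python3 -c "
import cv2
a=cv2.imread('pics/top0.png');cv2.imwrite('pics/topc.png',cv2.resize(a[170:310,240:420],None,fx=4,fy=4,interpolation=2))"
```

```text
(no output)
```

View pics/top0.png

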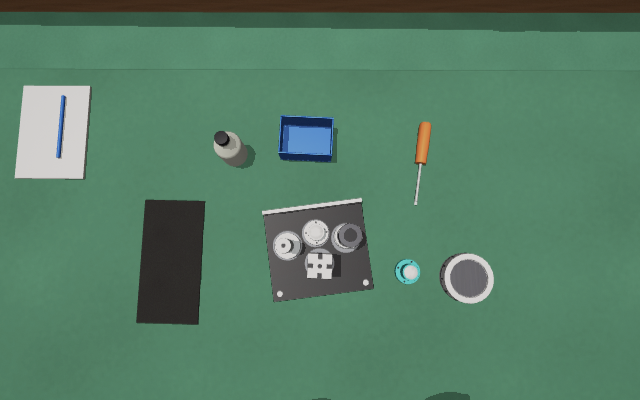

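View pics/side0.png

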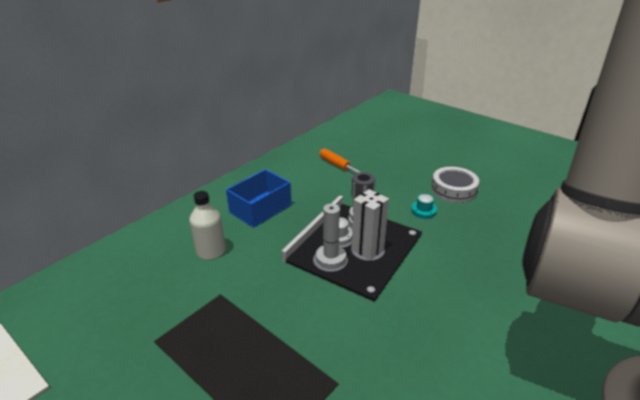

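View pics/topc.png

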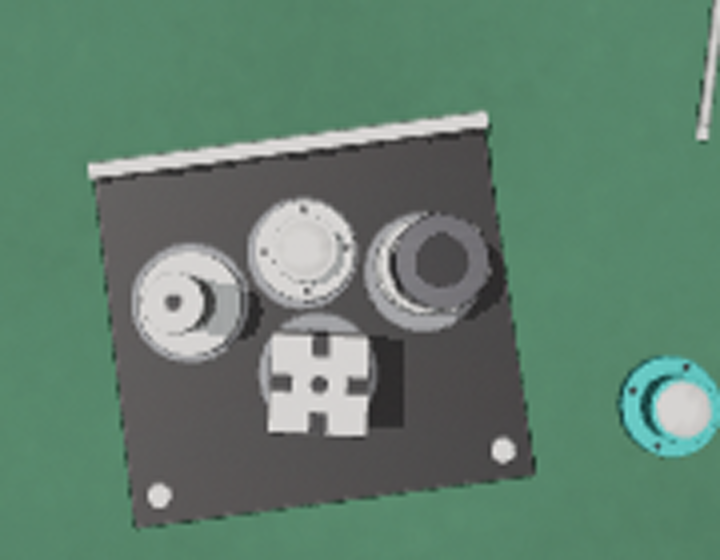

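Chosen by the description: the insert is the low silver piece inside the nest at top (316,233), not the turquoise look-alike at (408,272). Other possible mix-ups are the mandrel foot at (287,246) and the chuck foot at (345,237), both silver rounds. The tall pieces are the mandrel at (284,245), the chuck nut at (350,235) and the riser at (319,265). The mat is at (172,262) and the stage at (468,278). The close crop agrees.

```bash
cat >> h.py <<'E'
def rows(tx,ty,tz,yaw,from_=None):
    """row entries (shares) from the present pose to TCP target"""
    from scipy.spatial.transform import Rotation as Ro
    s=observe();p=np.array(s['tool_pos']);R=Ro.from_euler('xyz',s['tool_rot']).as_matrix()
    R0=Ro.from_euler('xyz',[np.pi,0,s['tool_rot'][2]]).as_matrix()
    d=R0.T@(np.array([tx,ty,tz])-p)/0.4
    t=-(yaw-s['tool_rot'][2]); t=(t+np.pi)%(2*np.pi)-np.pi
    return d.round(4).tolist(), round(t/np.pi,4)
E
python3 - <<'E'
from h import *
c=lambda x,y:(240+(x+.5)/4-.5,170+(y+.5)/4-.5)
for n,x,y,z in [('mandrel',174,302,.126),('mandfoot',190,302,.024),('chuck',440,262,.12),('riser',319,384,.126),('insflange',302,252,.022),('insdome',304,248,.0495),('fenceL',90,164,.038),('fenceR',488,112,.038),('nearL',137,528,.01),('nearR',535,474,.01)]:
    print(n,unproj('top',*c(x,y),z).round(4))
im=cv2.imread('pics/top0.png')
g=im.max(2)
# mat corners
m=((g<50)).astype(np.uint8);m[:,:110]=0;m[:180]=0;m[:,215:]=0
k=max(cv2.findContours(m,0,2)[0],key=cv2.contourArea)
print('mat',[unproj('top',*q,.004).round(3).tolist() for q in cv2.boxPoints(cv2.minAreaRect(k))])
m=((im.min(2)>100)).astype(np.uint8);m[:,:430]=0;m[:240]=0;m[320:]=0;m[:,510:]=0
k=max(cv2.findContours(m,0,2)[0],key=cv2.contourArea);e=cv2.fitEllipse(k);print('stage',e,unproj('top',*e[0],.034))
s=observe();print((cams.camera_model('wrist')['pose'][:3,3]-s['tool_pos']).round(3),cams.camera_model('wrist')['pose'].round(2).tolist(),cams.camera_model('wrist')['camera_matrix'].round(0).tolist())
print(rows(.47,-.01,.40,0))
E
```

```text
mandrel [0.5544 0.0557 0.126 ]
mandfoot [0.5547 0.0555 0.024 ]
chuck [ 0.5736 -0.0646  0.12  ]
riser [ 0.5185 -0.0098  0.126 ]
insflange [ 0.5811 -0.0024  0.022 ]
insdome [ 0.5821 -0.0032  0.0495]
fenceL [0.6247 0.1071 0.038 ]
fenceR [ 0.6534 -0.0976  0.038 ]
nearL [0.4378 0.0821 0.01  ]
nearR [ 0.4674 -0.1245  0.01  ]
mat [[0.393, 0.369, 0.004], [0.654, 0.37, 0.004], [0.647, 0.237, 0.004], [0.388, 0.241, 0.004]]
stage ((468.73773193359375, 277.9415283203125), (48.386627197265625, 50.985294342041016), 148.31167602539062) [ 0.49219736 -0.31312868  0.034     ]
[ 0.076  0.03  -0.019] [[0.37, -0.89, -0.28, 0.27], [-0.93, -0.35, -0.11, -0.46], [-0.0, 0.3, -0.95, 0.39], [0.0, 0.0, 0.0, 1.0]] [[358.0, 0.0, 326.0], [0.0, 358.0, 200.0], [0.0, 0.0, 1.0]]
([1.0842, -0.8591, 0.0119], np.float64(0.1193))
```

```bash
python3 -m jog '[[[0.55,-0.43,0],0.119,0],[[0.55,-0.43,0],0.119,0],[[0.55,-0.43,0],0.119,0],[[0.55,-0.43,0],0.119,0],[[0.55,-0.43,0],0.119,0],[[0.55,-0.43,0],0.119,0]]' 30; python3 -c "
from h import *
print(rows(.545,0,.41,0))"
```

```text
time: 1.85
tool_pos: [0.3347, -0.2463, 0.405]
tool_rot: [3.141, -0.0, 0.005]
contact_force: [-0.3, -0.4, -0.0]
opening: 0.0918
grip_force: 0.0
([0.5287, -0.6131, -0.0125], np.float64(0.0015))
```

```bash
python3 -m jog '[[[0.53,-0.613,-0.012],0.001,0],[[0.53,-0.613,-0.012],0.001,0],[[0.53,-0.613,-0.012],0.001,0],[[0.53,-0.613,-0.012],0.001,0],[[0.53,-0.613,-0.012],0.001,0],[[0.53,-0.613,-0.012],0.001,0],[[0.53,-0.613,-0.012],0.001,0],[[0.53,-0.613,-0.012],0.001,0]]'; python3 - <<'E'
from h import *
print(observe()['tool_pos'],observe()['qvel'])
im=snap('wrist','w1')
P=dict(mandrel=(.5544,.0557,.126),chuck=(.5736,-.0646,.12),riser=(.5185,-.0098,.126),insert=(.5811,-.0024,.0495))
for k,p in P.items(): print(k,proj('wrist',p).round(1),[(np.round(d['position'],4).tolist(),round(d['confidence'],2)) for d in models.pinpoint(k,'wrist')[:2]])
us=[proj('wrist',p) for p in P.values()];us=np.array(us);a=np.maximum(us.min(0)-70,0).astype(int);b=(us.max(0)+70).astype(int)
print(a,b);np.save('w1m.npy',cams.camera_model('wrist')['pose'])
cv2.imwrite('pics/w1c.png',cv2.resize(im[a[1]:b[1],a[0]:b[0],::-1],None,fx=2,fy=2,interpolation=2)[:600,:800])
E
```

```text
time: 2.85
tool_pos: [0.5452, -0.0042, 0.4094]
tool_rot: [3.141, 0.001, -0.004]
contact_force: [-0.2, -0.9, 0.6]
opening: 0.0918
grip_force: 0.0
[ 0.5451589  -0.00415404  0.40944427] [-4.36625749e-03 -8.99847098e-03  2.48702188e-03  4.06137060e-03
 -9.74613393e-06  3.62514151e-03]
mandrel [247.4 186.7] [([0.493, -0.3121, -0.0011], 0.72), ([0.5515, 0.0533, 0.0105], 0.58)]
chuck [405.1 159.8] [([0.5734, -0.0607, 0.0123], 0.96), ([0.5181, 0.3078, -0.0039], 0.37)]
riser [333.6 230.3] [([0.513, -0.0114, 0.0153], 0.96)]
insert [324.4 138.2] [([0.5024, -0.1953, 0.0033], 0.9), ([0.5789, -0.0007, 0.008], 0.75)]
[178  68] [475 300]
```

View pics/w1c.png

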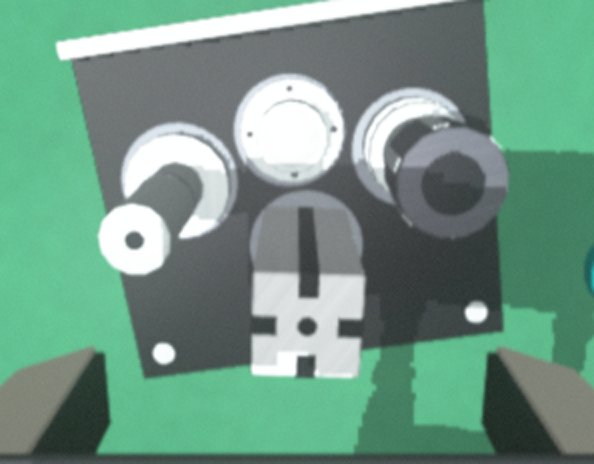

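```bash
python3 - <<'E'
from h import *
for n,u,v,z in [('mandrel',245,188,.126),('chuck',404,159.5,.12),('riser',331.5,231,.126),('insfl',323,133,.022)]: print(n,unproj('wrist',u,v,z).round(4))
print(rows(.5183,-.0097,.259,-.03),rows(.5183,-.0097,.32,-.03))
E
```

```text
mandrel [0.5537 0.0585 0.126 ]
chuck [ 0.5742 -0.0631  0.12  ]
riser [ 0.5181 -0.0077  0.126 ]
insfl [ 0.5828 -0.0006  0.022 ]
([-0.0676, 0.0159, 0.377], np.float64(0.0084)) ([-0.0676, 0.0159, 0.2245], np.float64(0.0084))
```

```bash
python3 -m jog '[[[-0.068,0.0135,0.1],0.008,0.2],[[-0.068,0.0135,0.2],0.008,0.2],[[-0.068,0.0135,0.25],0.008,0.2],[[-0.068,0.0135,0.31],0.008,0.2],[[-0.068,0.0135,0.377],0.008,0.2],[[-0.068,0.0135,0.377],0.008,0.2],[[-0.068,0.0135,0.377],0.008,0.2],[[-0.068,0.0135,0.377],0.008,0.6],[[-0.068,0.0135,0.377],0.008,0.6],[[-0.068,0.0135,0.377],0.008,0.6],[[-0.068,0.0135,0.377],0.008,0.6],[[-0.068,0.0135,0.377],0.008,0.6]]' 40; python3 -c "
from h import *
print(observe())
print(rows(.435,.305,.254,0),rows(.435,.305,.36,0))"
```

```text
time: 4.6
tool_pos: [0.5186, -0.0079, 0.259]
tool_rot: [3.141, -0.001, -0.027]
contact_force: [-0.0, -0.3, 3.3]
opening: 0.0438
grip_force: 39.9
{'time': 4.6, 'qpos': array([-1.63113366e-01,  4.96364747e-01,  1.73248259e+00, -1.58792980e-04,
        9.12145034e-01,  1.43509730e+00]), 'qvel': array([-0.00175275, -0.00058751, -0.00083926,  0.00115071,  0.00127204,
       -0.00124804]), 'joint_efforts': array([ 2.59714248e-01, -4.42207539e+01, -1.85262895e+01,  9.39677982e-02,
       -1.90578816e-01,  2.72215882e-03]), 'tool_pos': array([ 0.51864246, -0.00794594,  0.25898622]), 'tool_rot': array([ 3.14138697e+00, -5.77762408e-04, -2.73171310e-02]), 'contact_force': array([-0.01044824, -0.34556678,  3.28960008]), 'torque': array([ 0.06687807,  0.12257562, -0.02892957]), 'grip_force': 39.89849030971527, 'opening': 0.043844162915936104}
([-0.2304, -0.7764, 0.0125], np.float64(-0.0087)) ([-0.2304, -0.7764, -0.2525], np.float64(-0.0087))
```

```bash
python3 -m jog '[[[0,0,-0.03],0,0.6],[[0,0,-0.1],0,0.6],[[0,0,-0.2],0,0.6],[[0,0,-0.3],0,0.6],[[-0.02,-0.04,-0.325],0,0.6],[[-0.05,-0.14,-0.325],0,0.6],[[-0.08,-0.24,-0.325],0,0.6],[[-0.11,-0.34,-0.325],0,0.6],[[-0.14,-0.44,-0.325],0,0.6],[[-0.17,-0.54,-0.325],0,0.6],[[-0.2,-0.64,-0.325],0,0.6],[[-0.22,-0.74,-0.325],-0.009,0.6]]';
python3 -m jog '[[[-0.01,-0.037,0],0,0.6],[[-0.01,-0.037,0.05],0,0.6],[[-0.01,-0.037,0.15],0,0.6],[[-0.01,-0.037,0.25],0,0.6],[[-0.01,-0.037,0.3],0,0.6],[[-0.01,-0.037,0.32],0,0.6],[[-0.01,-0.037,0.33],0,0.6]]'
python3 -c "
from h import *
print(rows(.435,.305,.254,0))"
```

```text
time: 6.1
tool_pos: [0.4367, 0.2921, 0.3871]
tool_rot: [3.14, 0.003, 0.002]
contact_force: [0.7, 0.4, -3.9]
opening: 0.0439
grip_force: 39.9
time: 6.98
tool_pos: [0.4345, 0.3051, 0.2564]
tool_rot: [3.141, 0.0, 0.001]
contact_force: [-0.1, -0.2, -4.2]
opening: 0.0437
grip_force: 39.9
([0.0013, 0.0004, 0.0061], np.float64(0.0002))
```

```bash
python3 -m jog '[[[0,0,0.004],0,0.6],[[0,0,0.007],0,0.6],[[0,0,0.007],0,0.6],[[0,0,0.007],0,0.45],[[0,0,0.007],0,0.2],[[0,0,0.007],0,0.2],[[0,0,0.007],0,0.2],[[0,0,-0.05],0,0.2],[[0,0,-0.18],0,0.2],[[0,0,-0.25],0,0.2],[[0,0,-0.25],0,0.2]]'; python3 -c "
from h import *
print(observe()['opening'],rows(.574,-.064,.255,.05),rows(.574,-.064,.35,.05))"
```

```text
time: 8.35
tool_pos: [0.435, 0.3054, 0.359]
tool_rot: [-3.139, -0.005, 0.001]
contact_force: [-0.3, 0.3, -1.1]
opening: 0.0733
grip_force: 0.0
0.07326341119795855 ([0.3466, 0.9239, 0.2599], np.float64(-0.0156)) ([0.3466, 0.9239, 0.0224], np.float64(-0.0156))
```

```bash
python3 -m jog '[[[0.04,0.13,0.0],0,0.2],[[0.1,0.27,0.0],0,0.2],[[0.15,0.4,0.0],0,0.2],[[0.2,0.53,0.0],0,0.2],[[0.25,0.66,0.0],0,0.2],[[0.3,0.8,0.0],0,0.2],[[0.347,0.924,0],-0.016,0.2],[[0.347,0.924,0.05],-0.016,0.2],[[0.347,0.924,0.1],-0.016,0.2]]'; python3 -c "
from h import *
print(rows(.574,-.064,.257,.05))"
```

```text
time: 9.48
tool_pos: [0.5735, -0.0652, 0.3144]
tool_rot: [-3.141, 0.002, 0.049]
contact_force: [-0.3, -0.6, -0.0]
opening: 0.0734
grip_force: 0.0
([0.0014, -0.003, 0.1435], np.float64(-0.0002))
```

```bash
python3 -m jog '[[[0.001,-0.003,0.06],0,0.2],[[0.001,-0.003,0.12],0,0.2],[[0.001,-0.003,0.143],0,0.2],[[0.001,-0.003,0.143],0,0.2],[[0.001,-0.003,0.143],0,0.6],[[0.001,-0.003,0.143],0,0.6],[[0.001,-0.003,0.143],0,0.6],[[0.001,-0.003,0.143],0,0.6],[[0.001,-0.003,0.143],0,0.6]]' 40; python3 -c "
from h import *
s=observe();print(s['tool_pos'],s['tool_rot']);
print(rows(.52,.305,s['tool_pos'][2]-.006,0))"
```

```text
time: 10.6
tool_pos: [0.5743, -0.0633, 0.26]
tool_rot: [3.141, -0.001, 0.051]
contact_force: [-0.5, -0.9, 2.4]
opening: 0.0435
grip_force: 40.0
[ 0.57428548 -0.06328043  0.26000908] [ 3.14095675e+00 -1.01475529e-03  5.11432058e-02]
([-0.0885, -0.9264, 0.015], np.float64(0.0163))
```

```bash
python3 -m jog '[[[0,0,-0.03],0,0.6],[[0,0,-0.1],0,0.6],[[0,0,-0.2],0,0.6],[[0,0,-0.3],0,0.6],[[0,-0.03,-0.34],0,0.6],[[-0.01,-0.13,-0.34],0,0.6],[[-0.02,-0.25,-0.34],0,0.6],[[-0.03,-0.37,-0.34],0,0.6],[[-0.05,-0.49,-0.34],0,0.6],[[-0.06,-0.61,-0.34],0,0.6],[[-0.07,-0.73,-0.34],0,0.6],[[-0.08,-0.85,-0.34],0.016,0.6]]';
python3 -m jog '[[[-0.009,-0.076,0],0,0.6],[[-0.009,-0.076,0.05],0,0.6],[[-0.009,-0.076,0.15],0,0.6],[[-0.009,-0.076,0.25],0,0.6],[[-0.009,-0.076,0.32],0,0.6],[[-0.009,-0.076,0.34],0,0.6],[[-0.009,-0.076,0.34],0,0.6],[[-0.009,-0.076,0.34],0,0.6]]'
python3 -c "
from h import *
print(rows(.52,.305,.254,0))"
```

```text
time: 12.1
tool_pos: [0.5235, 0.2771, 0.3937]
tool_rot: [3.141, 0.004, 0.0]
contact_force: [0.4, 0.4, -7.6]
opening: 0.0434
grip_force: 40.0
time: 13.1
tool_pos: [0.5214, 0.3056, 0.2608]
tool_rot: [-3.141, -0.002, 0.001]
contact_force: [0.5, -0.3, -7.1]
opening: 0.0438
grip_force: 40.0
([-0.0036, 0.0014, 0.017], np.float64(0.0003))
```

```bash
python3 -m jog '[[[0,0,0.008],0,0.6],[[0,0,0.014],0,0.6],[[0,0,0.016],0,0.6],[[0,0,0.016],0,0.6],[[0,0,0.016],0,0.45],[[0,0,0.016],0,0.2],[[0,0,0.016],0,0.2],[[0,0,0.016],0,0.2],[[0,0,-0.05],0,0.2],[[0,0,-0.18],0,0.2],[[0,0,-0.25],0,0.2],[[0,0,-0.25],0,0.2]]'; python3 -c "
from h import *
print(observe()['opening'],rows(.554,.057,.257,.1),rows(.554,.057,.35,.1))"
```

```text
time: 14.6
tool_pos: [0.5215, 0.3054, 0.362]
tool_rot: [-3.14, -0.005, 0.001]
contact_force: [-0.3, -0.4, -0.8]
opening: 0.0736
grip_force: 0.0
0.07359203017839337 ([0.0807, 0.6212, 0.2624], np.float64(-0.0315)) ([0.0807, 0.6212, 0.0299], np.float64(-0.0315))
```

```bash
python3 -m jog '[[[0.01,0.1,0.0],0,0.3],[[0.03,0.23,0.0],0,0.3],[[0.05,0.36,0.0],0,0.3],[[0.07,0.49,0.0],-0.02,0.3],[[0.081,0.621,0.0],-0.032,0.3],[[0.081,0.621,0.03],-0.032,0.3],[[0.081,0.621,0.03],-0.032,0.3],[[0.081,0.621,0.03],-0.032,0.3]]'; python3 -c "
from h import *
print(rows(.554,.057,.259,.1))"
```

```text
time: 15.6
tool_pos: [0.5536, 0.0581, 0.347]
tool_rot: [-3.141, 0.001, 0.103]
contact_force: [0.3, -0.1, -0.8]
opening: 0.0645
grip_force: 0.0
([0.0007, 0.0028, 0.2199], np.float64(0.0009))
```

```bash
python3 -m jog '[[[0.001,0.002,0.06],0,0.3],[[0.001,0.002,0.12],0,0.3],[[0.001,0.002,0.18],0,0.3],[[0.001,0.002,0.22],0,0.3],[[0.001,0.002,0.22],0,0.3],[[0.001,0.002,0.22],0,0.8],[[0.001,0.002,0.22],0,0.8],[[0.001,0.002,0.22],0,0.8],[[0.001,0.002,0.22],0,0.8],[[0.001,0.002,0.22],0,0.8]]' 40; python3 -c "
from h import *
s=observe();print(s['tool_pos'],s['tool_rot']);
print(rows(.605,.305,s['tool_pos'][2]-.006,0))"
```

```text
time: 16.85
tool_pos: [0.5543, 0.0562, 0.2597]
tool_rot: [-3.142, -0.0, 0.101]
contact_force: [0.7, 2.0, 0.7]
opening: 0.0273
grip_force: 40.0
[0.55428652 0.05619194 0.25972231] [-3.14154596e+00 -4.09359845e-04  1.01428247e-01]
([0.1891, -0.606, 0.015], np.float64(0.0323))
```

```bash
python3 -m jog '[[[0,0,-0.03],0,0.8],[[0,0,-0.1],0,0.8],[[0,0,-0.2],0,0.8],[[0,0,-0.28],0,0.8],[[0.02,-0.05,-0.3],0,0.8],[[0.05,-0.15,-0.3],0,0.8],[[0.09,-0.27,-0.3],0,0.8],[[0.12,-0.39,-0.3],0.01,0.8],[[0.16,-0.51,-0.3],0.02,0.8],[[0.189,-0.606,-0.3],0.032,0.8],[[0.189,-0.606,-0.25],0.032,0.8],[[0.189,-0.606,-0.15],0.032,0.8]]';
python3 -m jog '[[[0,0,0.08],0,0.8],[[0,0,0.12],0,0.8],[[0,0,0.14],0,0.8],[[0,0,0.14],0,0.8],[[0,0,0.14],0,0.8]]'
python3 -c "
from h import *
print(rows(.605,.305,.2537,0))"
```

```text
time: 18.35
tool_pos: [0.6046, 0.3069, 0.3188]
tool_rot: [-3.141, -0.001, 0.003]
contact_force: [-0.4, -0.8, -7.1]
opening: 0.0272
grip_force: 40.0
time: 18.98
tool_pos: [0.6053, 0.3051, 0.2649]
tool_rot: [-3.141, -0.002, 0.001]
contact_force: [-0.3, 0.6, -5.5]
opening: 0.0273
grip_force: 40.0
([-0.0007, 0.0002, 0.0281], np.float64(0.0003))
```

```bash
python3 -m jog '[[[0,0,0.015],0,0.8],[[0,0,0.024],0,0.8],[[0,0,0.027],0,0.8],[[0,0,0.027],0,0.8],[[0,0,0.027],0,0.7],[[0,0,0.027],0,0.3],[[0,0,0.027],0,0.3],[[0,0,0.027],0,0.3],[[0,0,-0.05],0,0.3],[[0,0,-0.18],0,0.3],[[0,0,-0.25],0,0.3],[[0,0,-0.25],0,0.3]]'; python3 - <<'E'
from h import *
print(observe()['opening'],rows(.56,0,.35,.0))
im=snap('top','top2')
cv2.imwrite('pics/top2c.png',cv2.resize(im[180:340,120:400,::-1],None,fx=2.8,fy=2.8,interpolation=2))
for t in ['riser','chuck','mandrel','insert']:print(t,[(np.round(d['position'],4).tolist(),round(d['confidence'],2)) for d in models.pinpoint(t,'top')[:3]])
E
```

```text
time: 20.48
tool_pos: [0.6053, 0.3051, 0.3664]
tool_rot: [-3.14, -0.006, 0.001]
contact_force: [-1.4, -0.0, -0.4]
opening: 0.0643
grip_force: 0.0
0.06425198983406288 ([-0.1139, 0.7626, 0.041], np.float64(0.0003))
riser [([0.4326, 0.3061, 0.0075], 0.73)]
chuck [([0.5216, 0.3037, 0.0065], 0.9)]
mandrel [([0.6023, 0.3088, 0.0064], 0.73)]
insert [([0.501, -0.1923, 0.0003], 0.89), ([0.5858, -0.0036, 0.0105], 0.59)]
```

View pics/top2c.png

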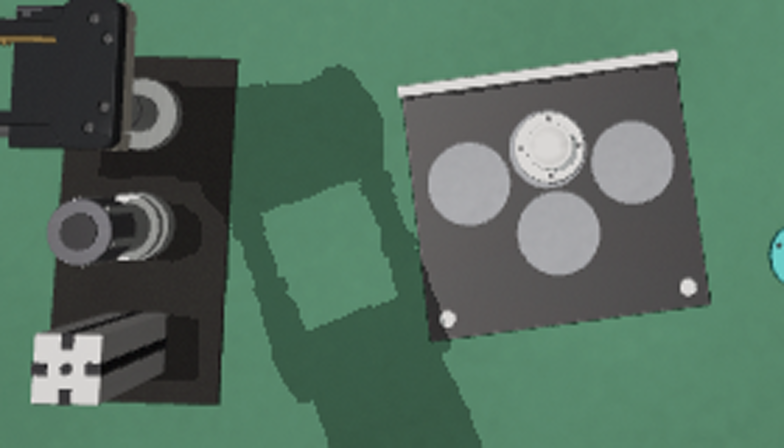

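Mat holds the mandrel (140,115, partly under the gripper), chuck (80,232) and riser (67,368), all upright. The nest has only the insert, at (547,149).

```bash
python3 -m jog '[[[-0.02,0.1,0.0],0,0.3],[[-0.03,0.23,0.0],0,0.3],[[-0.03,0.36,0.0],0,0.3],[[-0.04,0.49,0.02],0,0.3],[[-0.05,0.62,0.1],0,0.3],[[-0.058,0.766,0.2],0,0.3],[[-0.058,0.766,0.3],0,0.3],[[-0.058,0.766,0.36],0,0.3],[[-0.058,0.766,0.36],0,0.3],[[-0.058,0.766,0.36],0,0.3]]'; python3 -c "
from h import *
print(rows(.582,-.0015,.2030,.0))"
```

```text
time: 21.98
tool_pos: [0.5823, -0.0013, 0.2201]
tool_rot: [3.141, -0.001, 0.001]
contact_force: [0.9, -0.4, 0.6]
opening: 0.0644
grip_force: 0.0
([-0.0009, 0.0004, 0.0427], np.float64(0.0004))
```

```bash
python3 -m jog '[[[0,0,0.02],0,0.3],[[0,0,0.035],0,0.3],[[0,0,0.042],0,0.3],[[0,0,0.042],0,0.3],[[0,0,0.042],0,0.8],[[0,0,0.042],0,0.8],[[0,0,0.042],0,0.8],[[0,0,0.042],0,0.8]]' 40;  python3 -c "
from h import *
s=observe();print(s['tool_pos'],s['tool_rot']);
print(rows(.4922,-.313,s['tool_pos'][2]+.021,0))"
```

```text
time: 22.98
tool_pos: [0.582, -0.0015, 0.2028]
tool_rot: [3.141, -0.0, 0.001]
contact_force: [0.2, 0.3, 0.2]
opening: 0.0329
grip_force: 40.0
[ 0.58202864 -0.0015483   0.20279387] [ 3.14137622e+00 -1.88082320e-04  1.02011299e-03]
([-0.2254, 0.7784, -0.0525], np.float64(0.0003))
```

```bash
python3 -m jog '[[[0,0,-0.03],0,0.8],[[0,0,-0.1],0,0.8],[[0,0,-0.2],0,0.8],[[-0.01,0.05,-0.25],0,0.8],[[-0.04,0.15,-0.25],0,0.8],[[-0.08,0.27,-0.25],0,0.8],[[-0.11,0.39,-0.25],0,0.8],[[-0.14,0.5,-0.25],0,0.8],[[-0.18,0.62,-0.25],0,0.8],[[-0.21,0.72,-0.25],0,0.8],[[-0.226,0.778,-0.25],0,0.8],[[-0.226,0.778,-0.15],0,0.8]]';
python3 -m jog '[[[0,0,0.05],0,0.8],[[0,0,0.08],0,0.8],[[0,0,0.08],0,0.8],[[0,0,0.08],0,0.8]]'
python3 -c "
from h import *
print(rows(.4922,-.3125,.2238,0))"
```

```text
time: 24.48
tool_pos: [0.4921, -0.3155, 0.2658]
tool_rot: [3.136, -0.006, -0.002]
contact_force: [0.1, 0.5, -2.8]
opening: 0.0331
grip_force: 40.0
time: 24.98
tool_pos: [0.4923, -0.3129, 0.2318]
tool_rot: [3.14, -0.001, 0.001]
contact_force: [0.1, -0.2, -1.7]
opening: 0.0331
grip_force: 40.0
([-0.0002, -0.001, 0.02], np.float64(0.0004))
```

```bash
python3 -m jog '[[[0,0,0.01],0,0.8],[[0,0,0.018],0,0.8],[[0,0,0.021],0,0.8],[[0,0,0.021],0,0.8],[[0,0,0.021],0,0.65],[[0,0,0.021],0,0.3],[[0,0,0.021],0,0.3],[[0,0,0.021],0,0.3],[[0,0,-0.05],0,0.3],[[0,0,-0.18],0,0.3],[[0,0,-0.32],0,0.2],[[0,0,-0.32],0,0.2]]'; python3 - <<'E'
from h import *
s=observe();print(s['tool_pos'])
im=snap('wrist','w3')
for t in ['insert','stage']:print(t,[(np.round(d['position'],4).tolist(),round(d['confidence'],2)) for d in models.pinpoint(t,'wrist')[:3]])
p=proj('wrist',(.4922,-.313,.034)).astype(int);print(p)
y0=max(p[1]-110,0);x0=max(p[0]-150,0)
cv2.imwrite('pics/w3c.png',cv2.resize(im[y0:p[1]+110,x0:p[0]+150,::-1],None,fx=1.6,fy=1.6))
print(rows(.435,.305,.36,0))
E
```

```text
time: 26.48
tool_pos: [0.4926, -0.3133, 0.3637]
tool_rot: [3.135, -0.008, 0.001]
contact_force: [-0.0, -0.5, 1.0]
opening: 0.0731
grip_force: 0.0
[ 0.49263089 -0.31329232  0.36369081]
insert [([0.501, -0.1927, 0.0008], 0.78), ([0.4903, -0.3124, 0.0287], 0.66)]
stage []
[326 183]
([-0.1401, -1.544, -0.006], np.float64(0.0003))
```

View pics/w3c.png

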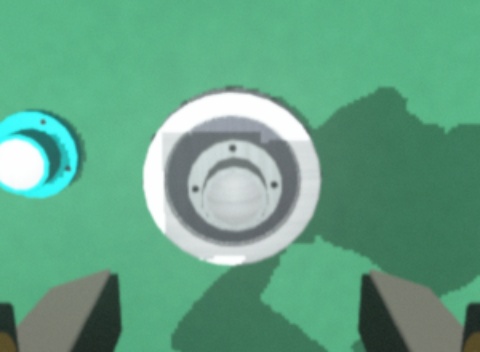

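The insert is seated concentrically in the recess at crop (233,178); the turquoise look-alike is untouched at (38,155). Next I return the tall pieces, mandrel first.

```bash
python3 -m jog '[[[0.02,-0.13,0],0,0.3],[[0.05,-0.27,0],0,0.3],[[0.08,-0.41,0],0,0.3],[[0.1,-0.55,0],0,0.3],[[0.13,-0.69,0],0,0.3],[[0.15,-0.83,0],0,0.3],[[0.16,-0.9,0],0,0.3],[[0.16,-0.9,0],0,0.3],[[0.16,-0.9,0],0,0.3]]'; python3 -c "
from h import *
print(rows(.6053,.3051,.36,0))"
```

```text
time: 27.75
tool_pos: [0.5554, 0.0467, 0.3575]
tool_rot: [3.141, 0.002, 0.001]
contact_force: [-0.1, -0.4, 0.0]
opening: 0.064
grip_force: 0.0
([0.1253, -0.6459, -0.0064], np.float64(0.0003))
```

```bash
python3 -m jog '[[[0.03,-0.13,0],0,0.3],[[0.05,-0.27,0],0,0.3],[[0.08,-0.41,0],0,0.3],[[0.11,-0.55,0],0,0.3],[[0.125,-0.646,0],0,0.3],[[0.125,-0.646,0],0,0.3],[[0.125,-0.646,0.08],0,0.3],[[0.125,-0.646,0.14],0,0.3],[[0.125,-0.646,0.2],0,0.3],[[0.125,-0.646,0.2],0,0.3],[[0.125,-0.646,0.2],0,0.3]]'; python3 -c "
from h import *
print(rows(.6053,.3051,.2540,0))"
```

```text
time: 29.12
tool_pos: [0.606, 0.3045, 0.2797]
tool_rot: [-3.141, -0.001, -0.001]
contact_force: [0.8, 0.1, -0.2]
opening: 0.0642
grip_force: 0.0
([-0.0017, -0.0015, 0.0643], np.float64(-0.0002))
```

```bash
python3 -m jog '[[[-0.002,-0.0015,0.04],0,0.3],[[-0.002,-0.0015,0.064],0,0.3],[[-0.002,-0.0015,0.064],0,0.3],[[-0.002,-0.0015,0.064],0,0.3],[[-0.002,-0.0015,0.064],0,0.8],[[-0.002,-0.0015,0.064],0,0.8],[[-0.002,-0.0015,0.064],0,0.8],[[-0.002,-0.0015,0.064],0,0.8],[[-0.002,-0.0015,0.064],0,0.8]]' 40; python3 -c "
from h import *
print(rows(.5543,.0562,.2597,.101))"
```

```text
time: 30.25
tool_pos: [0.6046, 0.3062, 0.2531]
tool_rot: [3.141, 0.0, 0.001]
contact_force: [-0.3, 0.0, 1.1]
opening: 0.0272
grip_force: 40.0
([-0.1262, 0.6249, -0.0166], np.float64(-0.0319))
```

```bash
python3 -m jog '[[[0,0,-0.03],0,0.8],[[0,0,-0.1],0,0.8],[[0,0,-0.2],0,0.8],[[0,0,-0.28],0,0.8],[[-0.01,0.05,-0.3],0,0.8],[[-0.03,0.15,-0.3],0,0.8],[[-0.05,0.27,-0.3],0,0.8],[[-0.08,0.39,-0.3],-0.01,0.8],[[-0.1,0.51,-0.3],-0.02,0.8],[[-0.126,0.624,-0.3],-0.032,0.8],[[-0.126,0.624,-0.25],-0.032,0.8],[[-0.126,0.624,-0.15],-0.032,0.8]]';
python3 -m jog '[[[0,0,0.06],0,0.8],[[0,0,0.1],0,0.8],[[0,0,0.11],0,0.8],[[0,0,0.11],0,0.8],[[0,0,0.11],0,0.8]]'
python3 -c "
from h import *
print(rows(.5543,.0562,.2597,.101))"
```

```text
time: 31.75
tool_pos: [0.5538, 0.055, 0.3132]
tool_rot: [3.141, -0.002, 0.099]
contact_force: [0.8, -0.0, -7.2]
opening: 0.0275
grip_force: 40.0
time: 32.38
tool_pos: [0.5546, 0.0567, 0.2701]
tool_rot: [3.141, -0.002, 0.102]
contact_force: [1.7, 0.3, -5.4]
opening: 0.0276
grip_force: 40.0
([-0.0009, 0.0011, 0.026], np.float64(0.0002))
```

```bash
python3 -m jog '[[[0,0.001,0.015],0,0.8],[[0,0.001,0.022],0,0.8],[[0,0.001,0.025],0,0.8],[[0,0.001,0.025],0,0.8],[[0,0.001,0.025],0,0.7],[[0,0.001,0.025],0,0.3],[[0,0.001,0.025],0,0.3],[[0,0.001,0.025],0,0.3],[[0,0.001,-0.05],0,0.3],[[0,0.001,-0.18],0,0.3],[[0,0.001,-0.23],0,0.2],[[0,0.001,-0.23],0,0.2]]'; python3 -c "
from h import *
print(rows(.5214,.3056,.36,0))"
```

```text
time: 33.88
tool_pos: [0.5546, 0.0563, 0.3629]
tool_rot: [3.141, -0.004, 0.102]
contact_force: [-0.5, -0.4, -0.7]
opening: 0.0729
grip_force: 0.0
([-0.0195, -0.6284, 0.0073], np.float64(0.0323))
```

```bash
python3 -m jog '[[[0,-0.1,0],0,0.2],[[0,-0.23,0],0.01,0.2],[[-0.01,-0.36,0],0.02,0.2],[[-0.02,-0.5,0],0.032,0.2],[[-0.0195,-0.628,0],0.032,0.2],[[-0.0195,-0.628,0.05],0.032,0.2],[[-0.0195,-0.628,0.14],0.032,0.2],[[-0.0195,-0.628,0.2],0.032,0.2],[[-0.0195,-0.628,0.2],0.032,0.2],[[-0.0195,-0.628,0.2],0.032,0.2]]'; python3 -c "
from h import *
print(rows(.5214,.3056,.2545,0))"
```

```text
time: 35.12
tool_pos: [0.5214, 0.3054, 0.2813]
tool_rot: [-3.142, -0.0, 0.001]
contact_force: [-0.5, -0.3, 0.9]
opening: 0.0735
grip_force: 0.0
([0.0, -0.0004, 0.067], np.float64(0.0003))
```

```bash
python3 -m jog '[[[0,0,0.04],0,0.2],[[0,0,0.067],0,0.2],[[0,0,0.067],0,0.2],[[0,0,0.067],0,0.2],[[0,0,0.067],0,0.6],[[0,0,0.067],0,0.6],[[0,0,0.067],0,0.6],[[0,0,0.067],0,0.6],[[0,0,0.067],0,0.6]]' 40; python3 -c "
from h import *
print(rows(.5743,-.0633,.26,.051))"
```

```text
time: 36.25
tool_pos: [0.5212, 0.3053, 0.2544]
tool_rot: [3.141, -0.0, 0.001]
contact_force: [-0.9, -1.2, 1.4]
opening: 0.0431
grip_force: 40.0
([0.1318, 0.9216, -0.014], np.float64(-0.0159))
```

```bash
python3 -m jog '[[[0,0,-0.03],0,0.6],[[0,0,-0.1],0,0.6],[[0,0,-0.2],0,0.6],[[0,0,-0.3],0,0.6],[[0,0.04,-0.36],0,0.6],[[0.02,0.15,-0.36],0,0.6],[[0.04,0.28,-0.36],0,0.6],[[0.06,0.41,-0.36],0,0.6],[[0.08,0.54,-0.36],0,0.6],[[0.1,0.67,-0.36],0,0.6],[[0.12,0.8,-0.36],-0.01,0.6],[[0.132,0.9,-0.36],-0.016,0.6]]';
python3 -m jog '[[[0,0.0216,0],0,0.6],[[0,0.0216,0.05],0,0.6],[[0,0.0216,0.15],0,0.6],[[0,0.0216,0.25],0,0.6],[[0,0.0216,0.31],0,0.6],[[0,0.0216,0.32],0,0.6],[[0,0.0216,0.32],0,0.6],[[0,0.0216,0.32],0,0.6]]'
python3 -c "
from h import *
print(rows(.5743,-.0633,.2600,.051))"
```

```text
time: 37.75
tool_pos: [0.5741, -0.0566, 0.3979]
tool_rot: [-3.141, 0.002, 0.051]
contact_force: [-0.2, 0.6, -6.7]
opening: 0.0437
grip_force: 40.0
time: 38.75
tool_pos: [0.5752, -0.0631, 0.2718]
tool_rot: [3.141, -0.003, 0.051]
contact_force: [0.4, -0.5, -7.1]
opening: 0.0437
grip_force: 40.0
([-0.0023, 0.0005, 0.0295], np.float64(0.0001))
```

```bash
python3 -m jog '[[[-0.001,0,0.015],0,0.6],[[-0.001,0,0.024],0,0.6],[[-0.001,0,0.0285],0,0.6],[[-0.001,0,0.0285],0,0.6],[[-0.001,0,0.0285],0,0.45],[[-0.001,0,0.0285],0,0.2],[[-0.001,0,0.0285],0,0.2],[[-0.001,0,0.0285],0,0.2],[[-0.001,0,-0.05],0,0.2],[[-0.001,0,-0.18],0,0.2],[[-0.001,0,-0.23],0,0.2],[[-0.001,0,-0.23],0,0.2]]'; python3 -c "
from h import *
print(rows(.4347,.3053,.36,0))"
```

```text
time: 40.25
tool_pos: [0.5746, -0.0632, 0.3639]
tool_rot: [3.14, -0.004, 0.051]
contact_force: [0.7, -0.5, -0.7]
opening: 0.0732
grip_force: 0.0
([-0.3021, -0.938, 0.0097], np.float64(0.0163))
```

```bash
python3 -m jog '[[[-0.04,-0.13,0],0,0.2],[[-0.09,-0.27,0],0,0.2],[[-0.13,-0.41,0],0,0.2],[[-0.17,-0.55,0],0,0.2],[[-0.22,-0.68,0],0,0.2],[[-0.26,-0.81,0],0.01,0.2],[[-0.302,-0.938,0],0.016,0.2],[[-0.302,-0.938,0],0.016,0.2],[[-0.302,-0.938,0.08],0.016,0.2],[[-0.302,-0.938,0.2],0.016,0.2],[[-0.302,-0.938,0.2],0.016,0.2],[[-0.302,-0.938,0.2],0.016,0.2]]'; python3 -c "
from h import *
print(rows(.4347,.3053,.2535,0))"
```

```text
time: 41.75
tool_pos: [0.4352, 0.305, 0.2831]
tool_rot: [-3.142, -0.001, 0.0]
contact_force: [0.1, 0.1, -0.5]
opening: 0.0732
grip_force: 0.0
([-0.0013, -0.0008, 0.0739], np.float64(0.0001))
```

```bash
python3 -m jog '[[[0,0,0.04],0,0.2],[[0,0,0.073],0,0.2],[[0,0,0.073],0,0.2],[[0,0,0.073],0,0.2],[[0,0,0.073],0,0.6],[[0,0,0.073],0,0.6],[[0,0,0.073],0,0.6],[[0,0,0.073],0,0.6],[[0,0,0.073],0,0.6]]' 40; python3 -c "
from h import *
print(rows(.5186,-.008,.259,-.027))"
```

```text
time: 42.88
tool_pos: [0.4345, 0.3053, 0.2532]
tool_rot: [3.141, -0.0, 0.001]
contact_force: [-0.2, -0.3, 0.9]
opening: 0.044
grip_force: 40.0
([0.2094, 0.7835, -0.0146], np.float64(0.0089))
```

```bash
python3 -m jog '[[[0,0,-0.03],0,0.6],[[0,0,-0.1],0,0.6],[[0,0,-0.2],0,0.6],[[0,0,-0.3],0,0.6],[[0.01,0.04,-0.36],0,0.6],[[0.04,0.14,-0.36],0,0.6],[[0.06,0.25,-0.36],0,0.6],[[0.09,0.36,-0.36],0,0.6],[[0.12,0.47,-0.36],0,0.6],[[0.15,0.58,-0.36],0,0.6],[[0.18,0.69,-0.36],0.009,0.6],[[0.209,0.783,-0.36],0.009,0.6]]';
python3 -m jog '[[[0,0,0],0,0.6],[[0,0,0.05],0,0.6],[[0,0,0.15],0,0.6],[[0,0,0.25],0,0.6],[[0,0,0.31],0,0.6],[[0,0,0.32],0,0.6],[[0,0,0.32],0,0.6],[[0,0,0.32],0,0.6]]'
python3 -c "
from h import *
print(rows(.5186,-.008,.259,-.027))"
```

```text
time: 44.38
tool_pos: [0.5183, -0.0094, 0.3973]
tool_rot: [-3.142, 0.001, -0.028]
contact_force: [-0.2, -0.2, -4.3]
opening: 0.0433
grip_force: 40.0
time: 45.38
tool_pos: [0.5188, -0.0076, 0.2705]
tool_rot: [3.141, -0.003, -0.027]
contact_force: [0.2, -0.7, -3.9]
opening: 0.044
grip_force: 40.0
([-0.0005, 0.0009, 0.0286], np.float64(-0.0))
```

```bash
python3 -m jog '[[[0,0,0.015],0,0.6],[[0,0,0.024],0,0.6],[[0,0,0.028],0,0.6],[[0,0,0.028],0,0.6],[[0,0,0.028],0,0.45],[[0,0,0.028],0,0.2],[[0,0,0.028],0,0.2],[[0,0,0.028],0,0.2],[[0,0,-0.05],0,0.2],[[0,0,-0.18],0,0.2],[[0,0,-0.3],0,0.2],[[0,0,-0.35],0,0]]'
python3 -m jog '[[[-0.05,0.1,0],0,0],[[-0.1,0.23,0],0,0],[[-0.2,0.36,0],0,0],[[-0.3,0.5,0],0,0],[[-0.35,0.65,0],0,0],[[-0.35,0.65,0],0,0],[[-0.35,0.65,0],0,0]]'
python3 - <<'E'
from h import *
im=snap('top','top4');snap('side','side4')
a=cv2.imread('pics/top0.png');b=im[:,:,::-1]
cv2.imwrite('pics/cmp.png',np.vstack([cv2.resize(x[185:305,250:490],None,fx=2.5,fy=2.5,interpolation=2) for x in (a,b)]))
for n,(x0,y0,x1,y1) in dict(mandrel=(266,226,303,264),chuck=(328,218,368,256),riser=(300,248,338,284)).items():
    t=a[y0:y1,x0:x1];r=cv2.matchTemplate(np.ascontiguousarray(b[y0-8:y1+8,x0-8:x1+8]),t,cv2.TM_CCOEFF_NORMED)
    _,v,_,l=cv2.minMaxLoc(r);print(n,v,l[0]-8,l[1]-8)
for t in ['mandrel','chuck','riser','insert']:print(t,[(np.round(d['position'],3).tolist(),round(d['confidence'],2)) for d in models.pinpoint(t,'top')[:2]])
E
```

```text
time: 46.88
tool_pos: [0.5186, -0.0078, 0.4122]
tool_rot: [3.141, -0.005, -0.027]
contact_force: [-0.6, -0.3, 0.1]
opening: 0.0794
grip_force: 0.0
time: 47.75
tool_pos: [0.3712, -0.2641, 0.409]
tool_rot: [-3.141, 0.0, -0.029]
contact_force: [-0.3, 1.1, 0.1]
opening: 0.0919
grip_force: 0.0
mandrel 0.9615437984466553 0 0
chuck 0.955813467502594 0 0
riser 0.9770848751068115 0 0
mandrel [([0.551, 0.061, 0.011], 0.75)]
chuck [([0.576, -0.063, 0.01], 0.88)]
riser [([0.518, -0.006, 0.014], 0.7)]
insert [([0.495, -0.315, 0.031], 0.78), ([0.502, -0.19, 0.002], 0.78)]
```

View pics/cmp.png

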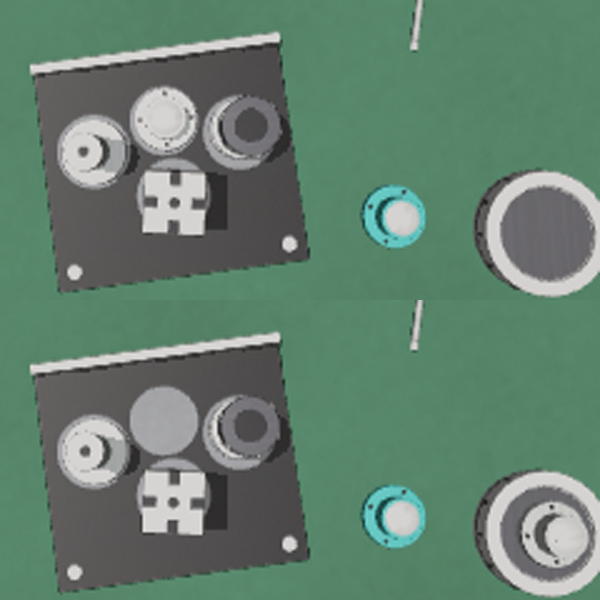

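View pics/side4.png

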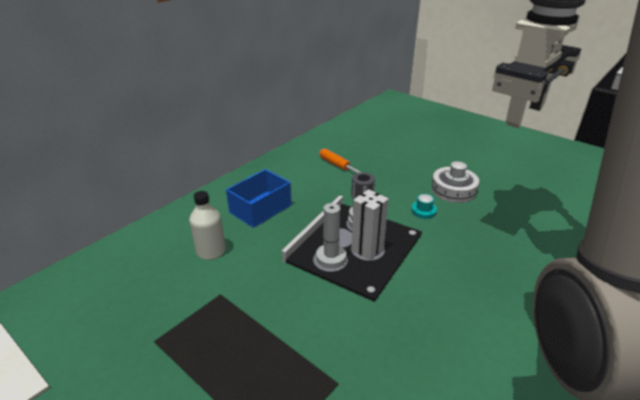

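In the before/after view the mandrel (85,450), chuck (248,428) and riser (173,502) are each within a pixel (about 2 mm) of where they started. The insert sits in the recess at (548,530). The bottle, bin and screwdriver haven't moved, and the arm is clear.

```bash
python3 -c "
from cell import robot
print(robot.hand_in())"
```

```text
the job is handed in; nothing more can be done
None
```

The job is handed in at about 48 s: the insert is seated in the stage recess, and the chuck, riser and mandrel stand back on their original spots to within about 2 mm, all released and upright, with the bottle, bin and screwdriver undisturbed.

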